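Seat the drill template on the jig's locating pin and hold it down

ROBOT

A 6-joint arm with a two-finger parallel gripper is mounted at the origin on the work surface. World frame = base frame: x ahead of the robot, y to its left, z up, the work surface at z = 0. Lengths are in m, angles in rad, forces in N, time in s.
With the tool pointing down it reaches from about 0.425 to 0.95 m from the base axis. Payload 14.7 kg.
Tool frame: the origin (TCP) lies on the centre line of the jaws, within the pads' length; the fingertips stand r.tip_reach ahead of it and the grasp point (between the pads) lies 6 mm ahead of it (r.tip_reach is the distance from the TCP to the fingertips, in m); z points along the fingers, y is the line along which they close (so a half turn about z gives the same grasp; the last joint's range is limited). The gripper opens to 85 mm and grips with 20 to 120 N. Pads are 22 mm wide; open, the fingers measure 114 mm over their backs; the gripper's body (76 mm by 85 mm) begins 54 mm behind the grasp point. The pads swing forward as they close: fully open they stand 13 mm farther back than shut.
Start: joints at [-1.165, 0.48, 1.596, -0, 1.065, -0.047], TCP at [0.284, -0.584, 0.256] pointing down, gripper open.
Joint ranges: [-2.75, 2.75], [-0.82, 2.05], [0.23, 2.67], [-1.56, 4.7], [0.09, 2.69], [-2.92, 2.92]. Speed limits (rad/s): [1.89, 1.89, 2.39, 3.01, 3.01, 3.01].

INTERFACE

Orientations are given as a 3x3 rotation matrix whose columns are the frame's x, y, z axes.
In Python, from cell import r gives the robot as it stands.
- The arm moves only by the shell command python3 -m handwheel 'ROWS'. ROWS is JSON, a list that holds one entry, the list of rows, each a list of 7 numbers: the finger opening in mm, from 0 to 85.4, then the shift along the tool's x, y, z in units of 50 mm (1.0 is 50 mm), then the turn, a rotation vector about the tool's x, y, z in units of 8 degrees (1.0 is 8 degrees). In form: [[[jaw, dx, dy, dz, ax, ay, az], ...]]. A call has 1 to 12 rows; each row shifts and turns the commanded pose from where the row before left it, along the tool's axes as they then stand; what a row does not reach is not made up. A row lasts 1/8 s, in which the tool goes at most 62.5 mm and 10.7 degrees, less where a joint would pass 70% of its speed; a pose out of reach is approached as far as the arm can. A call is refused whole if a number of a shift passes 1 or a number of a turn 1, either way. A call with a gripper value outside its range is refused whole. The fingers move at their own pace and stop on an object; the grip force is fixed at half the most. Time passes only in rows, so rows that do not move let the fingers close. It gives the time, the measured TCP pose, the force, the opening and the grip force at its end, in the units of the state.
- r.read_state(): the state, without advancing time (a new reading comes with each control period).
- r.snapshot(name): name is "scene" or "top" or "wrist"; returns a dict with "frame" (384x512x3 uint8, blue, green, red), "fx", "fy", "cx", "cy" (pixels), "R" (3x3) and "t" (3): a world point X has camera coordinates R X + t. Camera axes: x right, y down, z forward; pixel columns grow to the right and rows downward; lengths in m; the calibration is good to about 2 mm. The wrist camera is an equidistant fisheye: a pixel r from the principal point sees the ray r / f radians off the axis. A picture is of the moment at which its call begins. There is no depth.
- r.sign_off(): hands the job in; it is judged then, once.
The state is a dict: "clock": time; "joints": joint angles; "qd": joint speeds; "tau": joint torques, N m; "tool_pos": TCP position; "tcp_rot": TCP orientation; "ft_force": force on the tool from outside, world axes, zero at the start; "moment": the same for the moment, N m; "opening": finger opening in m; "grip_force": force on a finger pad.
Only numpy, scipy, OpenCV 4.12 (cv2) and the standard library are available. Lean on these libraries where they do the work, as an engineer would, in place of code of your own. Each camera call takes 0.05 s, during which the arm holds its last target. There are 200 camera calls.

TASK

Lift the drill template (plywood plate with a blue grip bar) up off the two posts of its storage rack, bring it over the blank clamped in the green drill jig with its long side along the blank (either way round), and let its middle socket drop over the steel locating pin. Then press it down against the sprung orange strips until it lies flat on the wood, and finish still holding it pressed down there, ready for drilling. Leave the other things on the bench where they are.

Things in the scene. Friction and masses are not known exactly. Their poses are not given: they have to be found in the camera images.
- template: plywood drill template 160 (x) x 90 (y) x 20 mm, 0.25 kg; blue grip bar centred on top, 70 (x) x 24 (y) x 40 mm high, its top 60 mm above the underside. Origin: centre of the underside = mouth of the middle socket (14 mm across, 20 mm deep, closed above by the bar, unseen from above); z up. Steel-rimmed 22 mm through holes at x = +-60 mm. Same either way round.
- rack: fixed dark wood rack, block 190 (x) x 100 x 35 mm; origin at the centre of its underside, on the bench, z up. Posts at x = +-60 mm: collars 34 mm across up to 60 mm above the bench, then 14 mm dowels up to 110 mm. The template starts level on the collars (underside 60 mm above the bench), the dowels standing up through its 22 mm holes.
- jig: fixed drill jig, green board 260 (x) x 130 x 20 mm; origin at the centre of its underside, on the bench, z up. Light wood blank 240 (x) x 58 x 25 mm on it, top 45 mm above the bench. Toggle clamps at the blank's ends, x = +-108 mm, up to 70 mm above the bench, red levers on the +y side; the template fits between. Orange sprung strips 150 (x) x 12 mm at y = +-38 mm.
- pin_foot (a point): foot of the steel locating pin, centre of the blank's top face, 45 mm above the bench; axes as the jig's. The pin is 12 mm across, 18 mm high (tip 63 mm above the bench), its upper 7 mm tapered to 5 mm across. The template's origin comes here when it lies flat on the wood, and 6 mm above when it has dropped on and rests on the raised strips.
- pads (a joint): travel of the two orange sprung strips (they move together), in m: 0 = up, tops 6 mm above the blank (51 mm above the bench); grows as they are pressed down; 0.006 when the template lies flat on the blank. They carry the loose template without sinking, begin to sink at about 6 N and take about 12 N to reach 0.006.
- drill: bystander, to be left alone: yellow and black cordless drill lying on its side, about 250 x 180 x 65 mm; origin at the centre of its underside
- glue: bystander, to be left alone: white glue bottle, blue cap and label, 62 mm across, 170 mm high, upright; origin at the centre of its underside
- hammer: bystander, to be left alone: hammer lying flat, about 300 mm long; origin at the centre of its underside
- screwdriver: bystander, to be left alone: screwdriver lying flat, about 200 mm long; origin at the centre of its underside
- square: bystander, to be left alone: blue triangular set square lying flat, 180 x 120 x 12 mm; origin at the centre of its underside
- tape: bystander, to be left alone: yellow and black tape measure, about 75 x 36 x 60 mm high; origin at the centre of its underside
- offcut: bystander, to be left alone: small brown wood offcut, 70 x 45 x 30 mm high; origin at the centre of its underside
Things that resemble listed ones, but are neither listed nor needed, are in the scene too. Of the things that look like the template, the largest one is meant. Leave any pink look-alike of the rack alone.

How it is judged:
On the way, in this order (a step that is already met when the one before it is completed fails the run):
1. the template has been lifted up off the rack's posts (z of template in the frame of rack above 0.112 m and contact force between template and rack below 0.1 N and contact force between the fingers and template above 1 N), for 0.1 s.
2. the template has dropped over the locating pin, level (horizontal distance between template and pin_foot below 0.003 m and z of template in the frame of pin_foot below 0.01 m and angle between template's own z axis and vertical below 0.1 rad).
At the end, for the whole second after the job is handed in: The template is on the pin (its origin within 3 mm of the pin's axis), in line with the blank within 8 degrees either way round, level within 3 degrees, pressed down to within 2.5 mm of the wood with the sprung strips at least 4 mm down, at rest, and the fingers still holding it there (horizontal distance between template and pin_foot below 0.003 m and z of template in the frame of pin_foot between -0.003 and 0.0025 m and value of joint pads above 0.004 m and angle between template's own z axis and vertical below 0.05 rad and angle between the x axis of template and the x axis of jig, either way round below 0.14 rad and contact force between the fingers and template above 3 N and linear speed of template below 0.02 m/s); the arm keeps its last pose, push and grip.
It fails at once if another thing on the bench is moved more than 30 mm (distance of any of drill, glue, hammer, screwdriver, square, tape, offcut from where it was at the start of the episode above 0.03 m).
It also fails if it takes over 42 s, if anything falls off the work surface, if the arm or the gripper's body presses on something with over 40 N, if the wrist force passes 120 N, or if a joint passes its speed limit or range.

## Working session

There is one attempt and no reset: what is moved stays moved. The work goes in short steps, Python scripts to look and compute and a shell command to move; the robot and the scene stay as the last step left them, time stands still between calls to the robot, and variables do not carry over. Pictures are saved under pics/ and viewed, at most 10 in all, crops included, and the job is handed in when it is done.

```bash
mkdir -p pics; ls; python3 - <<'E'
from cell import r
import cv2,numpy as np
s=r.read_state();print(s['tool_pos'],s['tcp_rot'],s['clock'],r.tip_reach)
for n in("scene","top"):
    d=r.snapshot(n);cv2.imwrite(f'pics/{n}0.png',d['frame'])
    print(n,d['fx'],d['fy'],d['cx'],d['cy'],np.round(d['R'],3).tolist(),np.round(d['t'],3))
a=cv2.imread('pics/top0.png');b=cv2.imread('pics/scene0.png')
cv2.imwrite('pics/topb.png',cv2.resize(a,(800,600),interpolation=cv2.INTER_CUBIC));cv2.imwrite('pics/sceneb.png',cv2.resize(b,(800,600),interpolation=cv2.INTER_CUBIC))
E
```

```text
pics
[ 0.28423079 -0.58414348  0.25567798] [[ 8.99224577e-01  4.37487045e-01 -4.95816762e-04]
 [ 4.37487324e-01 -8.99223896e-01  1.10745749e-03]
 [ 3.86480228e-05 -1.21276654e-03 -9.99999264e-01]] 0.0 0.025
scene 380.6694447650903 380.6694447650903 261.17127452239447 185.49501060070457 [[0.873, 0.488, -0.007], [0.364, -0.662, -0.655], [-0.324, 0.569, -0.755]] [-0.468 -0.175  1.501]
top 489.7599798838381 489.7599798838381 251.933851076461 190.2912769286274 [[0.002, -1.0, -0.018], [-0.991, 0.001, -0.131], [0.131, 0.018, -0.991]] [-0.     0.573  1.972]
```

View pics/topb.png

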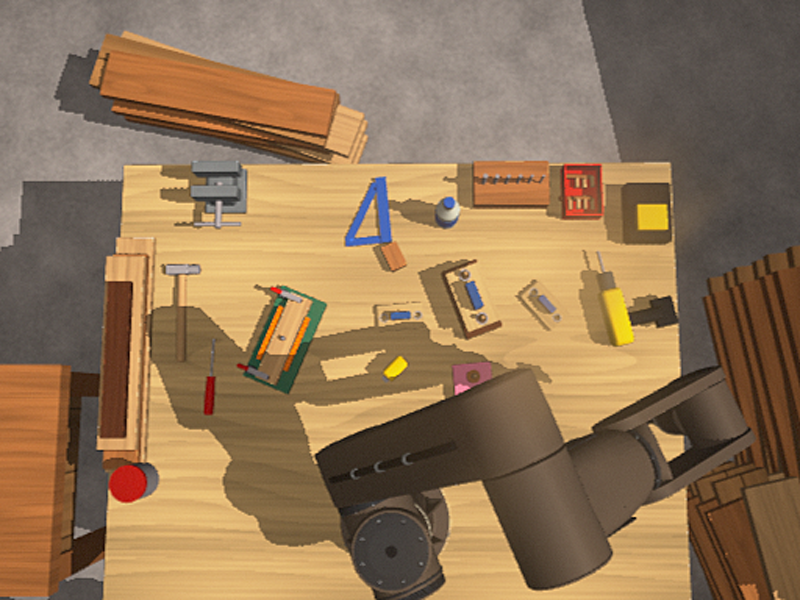

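View pics/sceneb.png

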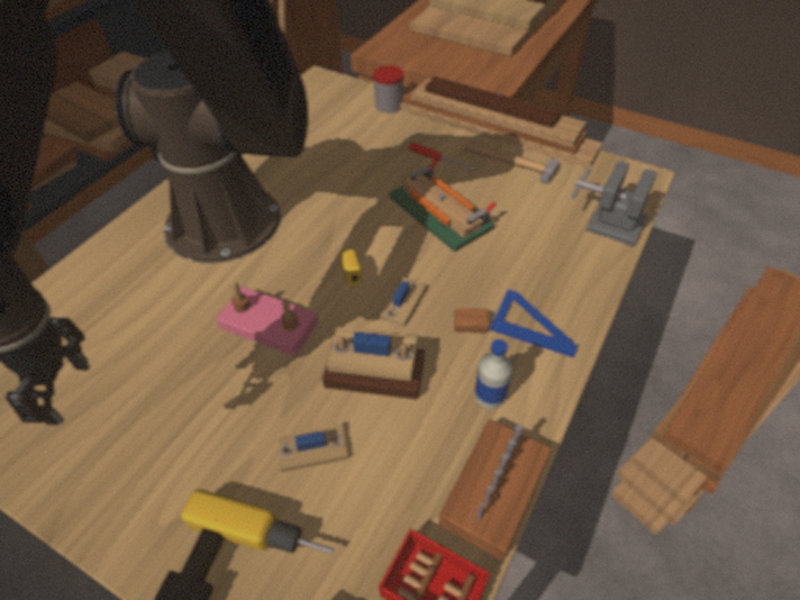

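Top view (800×600 scale): the template look-alikes are at (400,314), a small one flat on the bench; (471,297), the largest, on the dark rack; and (542,303), a small one flat on the bench. The rack look-alike is the pink one at (472,377). I choose (471,297). The jig is at (286,338). Next come close crops from both views.

```bash
python3 - <<'E'
import cv2,numpy as np
a=cv2.imread('pics/top0.png');b=cv2.imread('pics/scene0.png')
def c(im,x,y,w=80,h=60): return cv2.resize(im[y:y+h,x:x+w],(400,300),interpolation=cv2.INTER_CUBIC)
# 5x tiles
t=np.vstack([np.hstack([c(a,262,160),c(a,143,180)]),np.hstack([c(b,198,200),c(b,245,90)])])
cv2.imwrite('pics/tiles.png',t)
E
```

```text
(no output)
```

View pics/tiles.png

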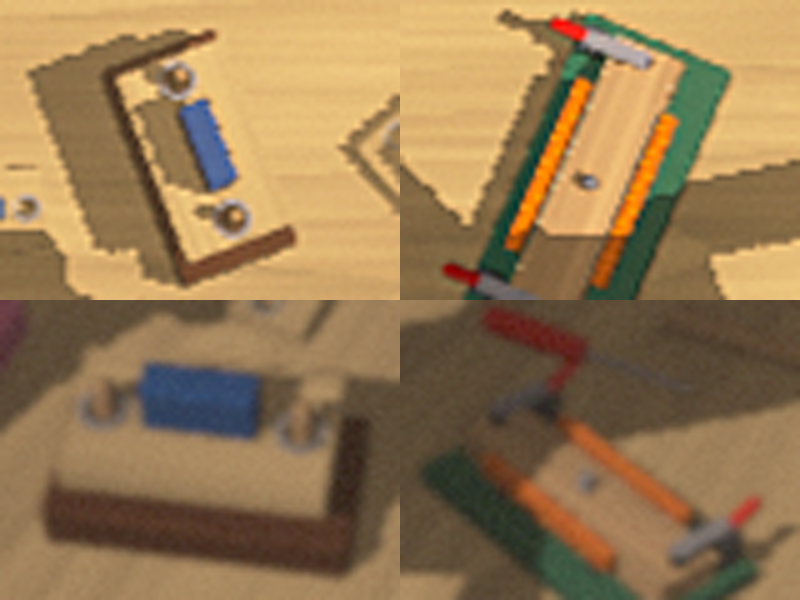

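The crop confirms the template on the dark rack, with rims at tile (178,80) and (232,216), the bar centre at (210,145), and the jig pin at (587,181). Now I triangulate.

```bash
cat > h.py <<'E'
from cell import r
import cv2,numpy as np
def cam(n):
    d=r.snapshot(n);K=np.array([[d['fx'],0,d['cx']],[0,d['fy'],d['cy']],[0,0,1.]])
    return d,K
def onz(K,R,t,uv,z):
    R=np.array(R);ray=R.T@np.linalg.inv(K)@np.array([*uv,1.]);C=-R.T@np.array(t);return C+ray*(z-C[2])/ray[2]
E
python3 - <<'E'
from h import *
dt,Kt=cam('top');ds,Ks=cam('scene')
T=lambda x,y,ox,oy:(x/5+ox-.4,y/5+oy-.4)
tA=lambda x,y:T(x,y,262,160); tJ=lambda x,y:T(x-400,y,143,180)
sA=lambda x,y:T(x,y-300,198,200); sJ=lambda x,y:T(x-400,y-300,245,90)
def tri(a,b):
    P=Kt@np.c_[dt['R'],dt['t']];Q=Ks@np.c_[ds['R'],ds['t']]
    X=cv2.triangulatePoints(P,Q,np.array(a,float),np.array(b,float))[:,0];return np.round(X[:3]/X[3],4)
print('rim1',tri(tA(178,80),sA(303,430)),'rim2',tri(tA(232,216),sA(101,405)))
print('pin',tri(tJ(587,181),sJ(588,480)))
ot=lambda p,z:np.round(onz(Kt,dt['R'],dt['t'],p,z),4)
print('rims z.08',ot(tA(178,80),.08),ot(tA(232,216),.08),'bar z.12',ot(tA(210,145),.12))
print('pin z.06',ot(tJ(587,181),.06))
for a,b in(((583,82),(515,246)),((669,118),(605,285))):
    p,q=ot(tJ(*a),.051),ot(tJ(*b),.051);d=p-q;print('strip',p,q,np.degrees(np.arctan2(d[1],d[0])),np.linalg.norm(d))
p,q=ot(tA(178,80),.08),ot(tA(232,216),.08);d=p-q;print('templ ang',np.degrees(np.arctan2(d[1],d[0])),np.linalg.norm(d))
s=r.read_state();print(s['clock'],s['tool_pos'])
print('glue',ot((448*.64,212*.64),.08))
E
```

```text
rim1 [ 0.6267 -0.1823  0.0829] rim2 [ 0.5151 -0.225   0.0861]
pin [0.4667 0.2913 0.0522]
rims z.08 [ 0.6266 -0.183   0.08  ] [ 0.5165 -0.2249  0.08  ] bar z.12 [ 0.5684 -0.2045  0.12  ]
pin z.06 [0.4661 0.29   0.06  ]
strip [0.5477 0.2964 0.051 ] [0.4141 0.3488 0.051 ] -21.41588469719108 0.14350860601371607
strip [0.5182 0.2256 0.051 ] [0.3827 0.2751 0.051 ] -20.067938825194954 0.14425844862606835
templ ang 20.834979250028553 0.11780331064957393
0.2 [ 0.28429754 -0.58427641  0.25592051]
glue [ 0.7912 -0.1421  0.08  ]
```

```bash
python3 -m handwheel '[[[85,0.4,-0.2,0,0,0,0],[85,0.78,-0.4,0,0,0,0],[85,0.8,-0.41,0,0,0,0],[85,0.8,-0.41,0,0,0,0],[85,0.8,-0.41,0,0,0,0],[85,0.8,-0.41,0,0,0,0],[85,0.8,-0.41,0,0,0,0],[85,0.8,-0.41,0,0,0,0],[85,0.8,-0.41,0,0,0,0],[85,0.8,-0.41,0,0,0,0],[85,0.7,-0.36,0.3,0,0,0],[85,0,-0.09,0,0,0,0.64]]]'
python3 -m handwheel '[[[85,0,0,0,0,0,0],[85,0,0,0,0,0,0]]]'
python3 - <<'E'
from h import *
d=r.snapshot('wrist');np.save('w1.npy',d,allow_pickle=True)
print({k:d[k] for k in d if k!='frame'})
cv2.imwrite('pics/w1.png',cv2.resize(d['frame'],(800,600),interpolation=cv2.INTER_CUBIC))
print(r.read_state()['tool_pos'],r.read_state()['tcp_rot'])
E
```

```text
clock: 1.7
tool_pos: [0.5627, -0.2052, 0.2402]
tcp_rot: [[0.934, 0.357, -0.001], [0.357, -0.934, 0.001], [-0.001, -0.001, -1.0]]
ft_force: [-0.4, -0.1, 0.8]
opening: 0.0851
grip_force: 0.0
clock: 1.95
tool_pos: [0.5618, -0.2086, 0.2415]
tcp_rot: [[0.934, 0.357, 0.0], [0.357, -0.934, -0.0], [0.0, 0.0, -1.0]]
ft_force: [0.1, 0.0, -0.5]
opening: 0.0851
grip_force: 0.0
{'fx': 297.3186396354542, 'fy': 297.3186396354542, 'cx': 253.8860868955534, 'cy': 188.5938639605572, 'R': array([[ 0.35668309, -0.93422434,  0.00143517],
       [-0.90123968, -0.34368426,  0.26390941],
       [-0.24605735, -0.09542545, -0.9645464 ]]), 't': array([-0.39550701,  0.40373245,  0.48306669])}
[ 0.56185565 -0.20888039  0.24155414] [[ 9.34256583e-01  3.56601322e-01  3.66504497e-04]
 [ 3.56601399e-01 -9.34256610e-01 -1.68469833e-04]
 [ 2.82332684e-04  2.88090067e-04 -9.99999919e-01]]
```

View pics/w1.png

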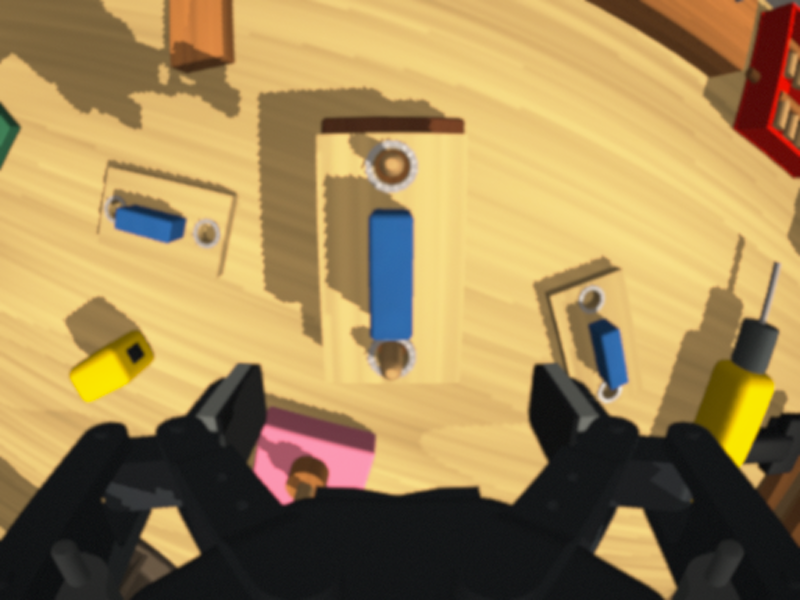

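The wrist view shows the plate straight ahead with its long side vertical. The rims are at (391,166) and (391,357). The bar top spans (370–412, 210–341).

```bash
cat >> h.py <<'E'
def wz(d,u,v,z):
    # u,v in 800x600 view
    x=((u+.5)*.64-.5-d['cx'])/d['fx'];y=((v+.5)*.64-.5-d['cy'])/d['fy'];th=np.hypot(x,y)
    c=np.array([x/th*np.sin(th),y/th*np.sin(th),np.cos(th)]);R=d['R'];ray=R.T@c;C=-R.T@d['t']
    return C+ray*(z-C[2])/ray[2]
E
python3 - <<'E'
from h import *
d=np.load('w1.npy',allow_pickle=True).item();s=r.read_state()
for z in(.08,.085):
    p,q=wz(d,391,166,z),wz(d,391,357,z);e=p-q;print(z,p,q,(p+q)/2,np.degrees(np.arctan2(e[1],e[0])),np.linalg.norm(e))
p,q=wz(d,391,211,.12),wz(d,391,340,.12);m=(p+q)/2;print('bar',p,q,m,np.linalg.norm(p-q))
print('tool delta',s['tcp_rot'].T@(m-s['tool_pos']))
E
```

```text
0.08 [ 0.6254227  -0.18063923  0.08      ] [ 0.51177337 -0.22366177  0.08      ] [ 0.56859803 -0.2021505   0.08      ] 20.734417163290228 0.12151999530806189
0.085 [ 0.62539358 -0.18071066  0.085     ] [ 0.513774   -0.22296483  0.085     ] [ 0.56958379 -0.20183775  0.085     ] 20.734417163290228 0.11934967811613564
bar [ 0.60341357 -0.18948833  0.12      ] [ 0.53732602 -0.21448835  0.12      ] [ 0.57036979 -0.20198834  0.12      ] 0.07065809049198561
tool delta [ 0.01037779 -0.00343781  0.12155609]
```

```bash
python3 -m handwheel '[[[85,0.2,-0.07,0.3,0,0,0],[85,0,0,0.6,0,0,0],[85,0,0,0.6,0,0,0],[85,0,0,0.5,0,0,0],[85,0,0,0.4,0,0,0],[85,0,0,0.19,0,0,0],[85,0,0,0,0,0,0],[0,0,0,0,0,0,0],[0,0,0,0,0,0,0],[0,0,0,0,0,0,0],[0,0,0,0,0,0,0],[0,0,0,0,0,0,0]]]'
python3 -m handwheel '[[[0,0,0,0,0,0,0],[0,0,0,0,0,0,0]]]'
```

```text
clock: 3.5
tool_pos: [0.5702, -0.2019, 0.1124]
tcp_rot: [[0.935, 0.356, 0.001], [0.356, -0.935, -0.0], [0.0, 0.0, -1.0]]
ft_force: [-1.1, 1.6, 6.6]
opening: 0.0228
grip_force: 59.1
clock: 3.75
tool_pos: [0.5702, -0.2019, 0.1124]
tcp_rot: [[0.935, 0.355, 0.001], [0.355, -0.935, -0.0], [0.0, 0.0, -1.0]]
ft_force: [-0.0, 1.4, 6.4]
opening: 0.0236
grip_force: 59.1
```

```bash
python3 -m handwheel '[[[0,0,0,-0.15,0,0,0],[0,0,0,-0.25,0,0,0],[0,0,0,-0.3,0,0,0],[0,0,0,-0.3,0,0,0],[0,0,0,-0.3,0,0,0],[0,0,0,-0.3,0,0,0],[0,0,0,-0.25,0,0,0],[0,0,0,-0.15,0,0,0],[0,0,0,0,0,0,0],[0,0,0,0,0,0,0]]]'
python3 - <<'E'
from h import *
d=r.snapshot('wrist');np.save('w2.npy',d,allow_pickle=True)
cv2.imwrite('pics/w2.png',cv2.resize(d['frame'],(800,600),interpolation=cv2.INTER_CUBIC))
s=r.read_state();T=np.array([.466,.2905,.212])
print(s['tool_pos'],s['tcp_rot'].T@(T-s['tool_pos'])/.05,s['grip_force'],s['ft_force'])
E
```

```text
clock: 5.0
tool_pos: [0.5698, -0.2018, 0.2113]
tcp_rot: [[0.935, 0.355, -0.001], [0.355, -0.935, 0.0], [-0.001, -0.001, -1.0]]
ft_force: [0.5, 0.5, -3.4]
opening: 0.0235
grip_force: 59.1
[ 0.56971815 -0.20174648  0.21119867] [ 1.56100623 -9.93926701 -0.01047324] 59.10220563411713 [-0.43266464  0.08727016 -3.16595116]
```

View pics/w2.png

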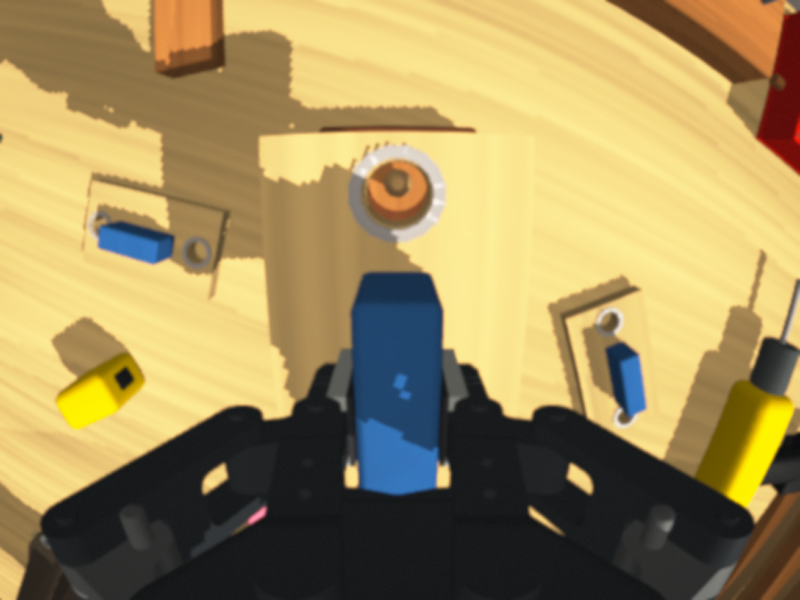

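The template came up level in the fingers, with the front rim at (398,192) and the top edge of the bar end at (397,306). I'll carry it to a spot short of the jig, so the wrist camera sees the pin beside the plate.

```bash
python3 -m handwheel '[[[0,0,-0.4,0,0,0,0],[0,0,-0.8,-0.1,0,0,0],[0,0.05,-0.9,-0.1,0,0,0],[0,0.05,-0.9,-0.1,0,0,0],[0,0.05,-0.9,-0.1,0,0,0],[0,0.05,-0.9,0,0,0,0],[0,0,-0.9,0,0,0,0],[0,0,-0.8,0,0,0,0],[0,0,-0.5,0,0,0,0],[0,0,-0.24,0,0,0,0],[0,0,0,0,0,0,0],[0,0,0,0,0,0,0]]]'
python3 - <<'E'
from h import *
d=r.snapshot('wrist');np.save('w3.npy',d,allow_pickle=True)
cv2.imwrite('pics/w3.png',cv2.resize(d['frame'],(800,600),interpolation=cv2.INTER_CUBIC))
s=r.read_state();print(s['tool_pos'],s['ft_force'])
d=np.load('w2.npy',allow_pickle=True).item()
t=np.array([0.56971815,-0.20174648,0.21119867])
import math
R=np.array([[.935,.355,0],[.355,-.935,0],[0,0,-1.]])
print('bar end in tool',R.T@(wz(d,397,306,t[2]+.0076)-t),'rim',R.T@(wz(d,398,192,t[2]-.0324)-t))
E
```

```text
clock: 6.55
tool_pos: [0.4509, 0.1395, 0.2317]
tcp_rot: [[0.935, 0.355, 0.0], [0.355, -0.935, -0.0], [-0.0, 0.0, -1.0]]
ft_force: [-0.3, -0.6, -2.2]
opening: 0.0232
grip_force: 59.5
[0.45098308 0.1393832  0.23175688] [ 0.35858851 -0.34299592 -1.84486103]
bar end in tool [ 3.32737204e-02 -9.90740185e-05 -7.60000000e-03] rim [0.05958814 0.00025345 0.0324    ]
```

View pics/w3.png

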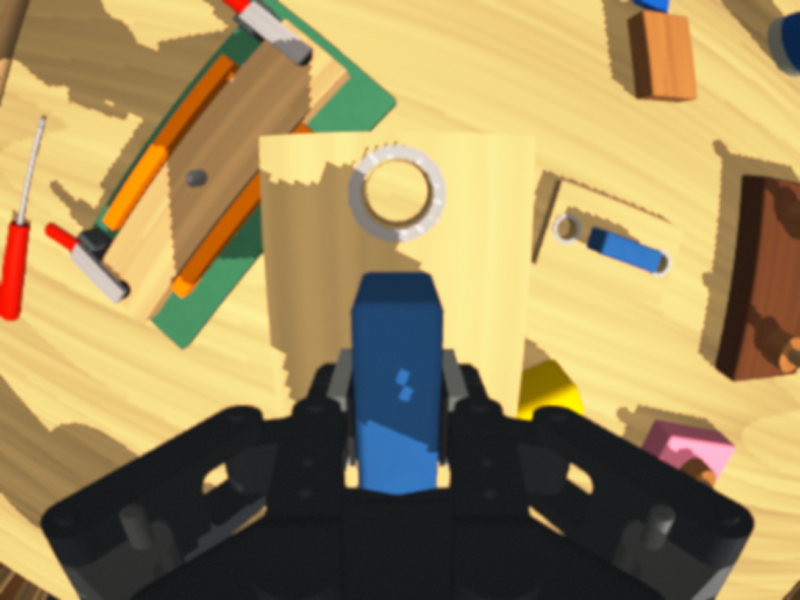

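Pin is at about (197,178), and the outer strip runs from (110,225) to (225,65). I'll enlarge for the exact pixels.

```bash
python3 - <<'E'
from h import *
d=np.load('w3.npy',allow_pickle=True).item();f=d['frame']
a=cv2.resize(f[20:200,55:235],(600,600),interpolation=cv2.INTER_CUBIC) # x3.333
b=cv2.resize(f[104:124,116:136],(200,200),interpolation=cv2.INTER_CUBIC) # x10
o=np.zeros((600,800,3),np.uint8);o[:,:600]=a;o[:200,600:]=b;cv2.imwrite('pics/w3c.png',o)
E
```

```text
(no output)
```

View pics/w3c.png

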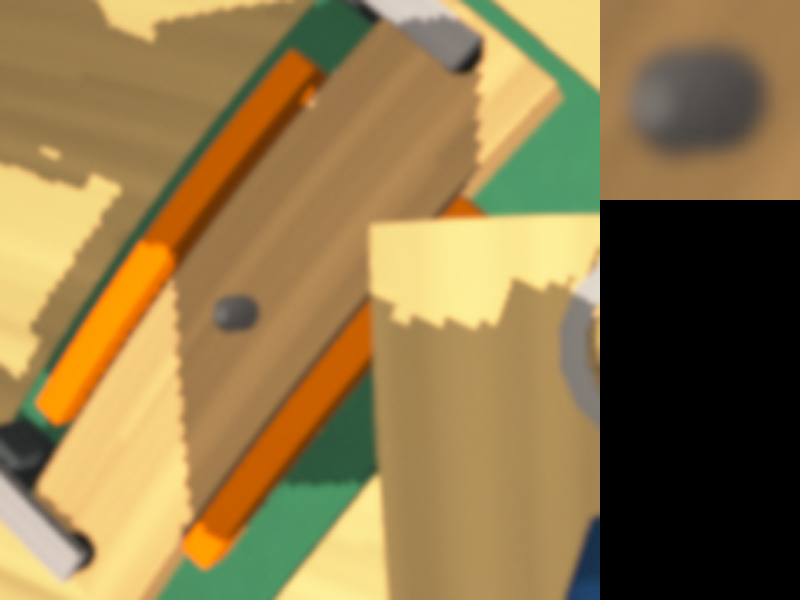

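```bash
python3 - <<'E'
from h import *
d=np.load('w3.npy',allow_pickle=True).item();s=r.read_state()
W=lambda x,y,z:wz(d,(x+.5)/.64-.5,(y+.5)/.64-.5,z)
print('tip',W(120.95,113.65,.063),'base',W(126.85,113.4,.045))
C=lambda p,z:W((p[0]+.5)/3.3333-.5+55,(p[1]+.5)/3.3333-.5+20,z)
for a,b in(((38,405),(292,52)),((185,538),(368,302))):
    p,q=C(a,.051),C(b,.051);e=q-p;print(p,q,np.degrees(np.arctan2(e[1],e[0])),np.linalg.norm(e))
print(s['tool_pos'])
E
```

```text
tip [0.4656312 0.2902041 0.063    ] base [0.46501414 0.29129309 0.045     ]
[0.41260039 0.35798238 0.051     ] [0.5500219  0.30122957 0.051     ] -22.43981554284399 0.14867936318778716
[0.38744404 0.28805466 0.051     ] [0.48198721 0.24840794 0.051     ] -22.75075970847472 0.10251962882224644
[0.45098308 0.1393832  0.23175688]
```

```bash
python3 -m handwheel '[[[0,0.22,-0.45,0,0,0,0],[0,0.33,-0.65,0,0,0,0],[0,0.33,-0.65,0,0,0,0],[0,0.29,-0.58,0,0,0,0],[0,0.19,-0.38,0,0,0,0],[0,0,0,0.1,0,0,0.5],[0,0,0,0.2,0,0,0.95],[0,0,0,0.3,0,0,0.95],[0,0,0,0.3,0,0,0.95],[0,0,0,0.2,0,0,0.95],[0,0,0,0.2,0,0,0.65],[0,0,0,0.1,0,0,0.4]]]'
python3 -m handwheel '[[[0,0,0,0,0,0,0],[0,0,0,0,0,0,0],[0,0,0,0,0,0,0]]]'
python3 - <<'E'
from h import *
s=r.read_state();R=s['tcp_rot'];T=np.array([.4655,.2905,.13])+.001*R[:,0]
print(np.degrees(np.arctan2(R[1,0],R[0,0])),s['tool_pos'],R.T@(T-s['tool_pos'])/.05,s['ft_force'])
E
```

```text
clock: 8.1
tool_pos: [0.4662, 0.29, 0.1612]
tcp_rot: [[0.926, -0.377, -0.001], [-0.377, -0.926, -0.001], [-0.001, 0.001, -1.0]]
ft_force: [-0.2, -0.8, -2.8]
opening: 0.023
grip_force: 59.8
clock: 8.48
tool_pos: [0.4663, 0.2908, 0.1621]
tcp_rot: [[0.928, -0.374, 0.0], [-0.374, -0.928, 0.0], [0.0, -0.0, -1.0]]
ft_force: [0.3, -0.2, -3.2]
opening: 0.0234
grip_force: 59.8
-21.941193895841653 [0.46632071 0.29082005 0.16210463] [0.0069717  0.01229264 0.64208449] [ 0.30406863 -0.21705295 -3.20147589]
```

```bash
python3 -m handwheel '[[[0,0,0.01,0.2,0,0,0],[0,0,0,0.3,0,0,0],[0,0,0,0.25,0,0,0],[0,0,0,0.12,0,0,0],[0,0,0,0.05,0,0,0],[0,0,0,0.05,0,0,0],[0,0,0,0.05,0,0,0],[0,0,0,0,0,0,0],[0,0,0,0,0,0,0]]]'
```

```text
clock: 9.6
tool_pos: [0.466, 0.2905, 0.111]
tcp_rot: [[0.927, -0.374, 0.0], [-0.374, -0.927, 0.0], [0.0, -0.0, -1.0]]
ft_force: [-0.2, 0.3, -3.1]
opening: 0.0234
grip_force: 59.8
```

```bash
python3 -m handwheel '[[[0,0,0,0.03,0,0,0],[0,0,0,0.03,0,0,0],[0,0,0,0.03,0,0,0],[0,0,0,0.03,0,0,0],[0,0,0,0,0,0,0],[0,0,0,0,0,0,0]]]'; python3 -m handwheel '[[[0,0,0,0.03,0,0,0],[0,0,0,0.03,0,0,0],[0,0,0,0,0,0,0],[0,0,0,0,0,0,0]]]'
```

```text
clock: 10.35
tool_pos: [0.4659, 0.2904, 0.1048]
tcp_rot: [[0.927, -0.374, -0.0], [-0.374, -0.927, -0.0], [-0.0, 0.0, -1.0]]
ft_force: [-0.3, 0.2, -3.4]
opening: 0.0231
grip_force: 59.8
clock: 10.85
tool_pos: [0.466, 0.2905, 0.102]
tcp_rot: [[0.927, -0.374, 0.0], [-0.374, -0.927, 0.0], [0.0, -0.0, -1.0]]
ft_force: [-0.7, 1.0, 4.6]
opening: 0.023
grip_force: 60.8
```

Contact with the strips came at the expected height, and side forces are near zero, so it is on the pin. Now I press.

```bash
python3 -m handwheel '[[[0,0,0,0.03,0,0,0],[0,0,0,0.03,0,0,0],[0,0,0,0.02,0,0,0],[0,0,0,0,0,0,0],[0,0,0,0,0,0,0]]]'; python3 -m handwheel '[[[0,0,0,0.02,0,0,0],[0,0,0,0.02,0,0,0],[0,0,0,0,0,0,0],[0,0,0,0,0,0,0]]]'
```

```text
clock: 11.48
tool_pos: [0.4661, 0.2905, 0.0981]
tcp_rot: [[0.927, -0.374, 0.0], [-0.374, -0.927, 0.0], [0.0, -0.0, -1.0]]
ft_force: [-1.8, -0.6, 8.2]
opening: 0.0234
grip_force: 61.2
clock: 11.98
tool_pos: [0.4661, 0.2906, 0.0973]
tcp_rot: [[0.927, -0.374, 0.001], [-0.374, -0.927, 0.001], [0.001, -0.001, -1.0]]
ft_force: [-8.0, -3.0, 34.5]
opening: 0.0229
grip_force: 65.0
```

It is flat: at TCP z 0.0973 the force jumped to 34 N, which is hard contact. I'll ease off slightly and check by camera.

```bash
python3 -m handwheel '[[[0,0,0,-0.01,0,0,0],[0,0,0,0,0,0,0],[0,0,0,0,0,0,0]]]'
python3 - <<'E'
from h import *
a=r.snapshot('scene')['frame'];w=r.snapshot('wrist')['frame']
o=np.vstack([cv2.resize(a[80:175,225:345],(600,475),interpolation=cv2.INTER_CUBIC)[:300],cv2.resize(w,(600,450))[:300]])
cv2.imwrite('pics/end.png',o)
E
```

```text
clock: 12.35
tool_pos: [0.4661, 0.2905, 0.0973]
tcp_rot: [[0.927, -0.374, 0.001], [-0.374, -0.927, 0.0], [0.001, -0.001, -1.0]]
ft_force: [-6.0, -2.1, 24.7]
opening: 0.0233
grip_force: 63.5
```

View pics/end.png

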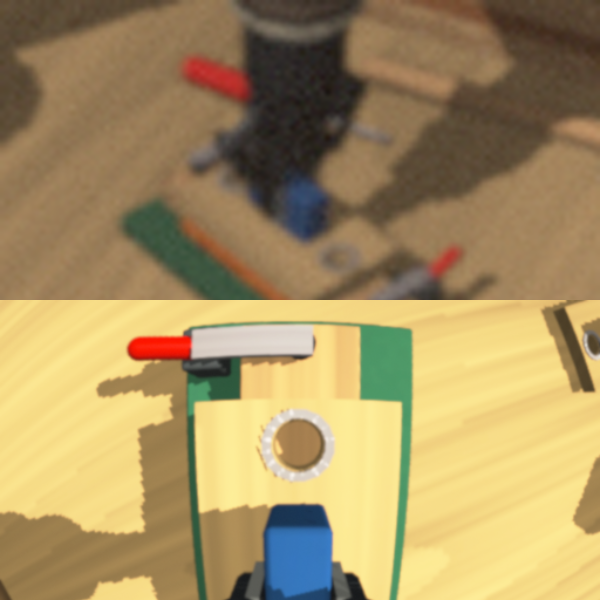

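The template lies flat and in line with the blank, centred between the board's edges in the wrist view, with its rim at (298,445). The fingers still hold the bar, so I'm handing in.

```bash
python3 -c "
from cell import r
print(r.sign_off())"
```

```text
the job is handed in; nothing more can be done
None
```

The template is on the locating pin, flat on the blank and still held down with about 25 N. I handed it in at about 12 s; sign-off returned no verdict.

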